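# Set out the sample jars and open the sampling outlet

### The arm

A 6-joint arm with a two-finger parallel gripper is mounted at the origin on a cart in front of the work surface, level with it; the furniture and walls round the work are solid. World frame = base frame: x ahead of the robot, y to its left, z up, the work surface at z = 0. Lengths are in m, angles in rad, forces in N, time in s.
With the tool pointing down it reaches from about 0.35 to 0.875 m from the base axis. Payload 4.2 kg.
Tool frame: the origin (TCP) lies midway between the tips of the shut fingers; the grasp point (between the pads) lies 19 mm behind it (ctrl.tcp_to_grasp is the distance from the TCP to the grasp point, in m); z points along the fingers, y is the direction in which the jaws open and shut (so a half turn about z gives the same grasp; the last joint's range is limited). The gripper opens to 85 mm and grips with 20 to 120 N. Pads are 22 mm wide; open, the fingers measure 114 mm over their backs; the gripper's body (76 mm by 85 mm) begins 54 mm behind the grasp point. The pads swing forward as they close: fully open they stand 13 mm farther back than shut.
Start: joints at [1.389, 0.385, 0.008, 0, -1.194, -0.259], TCP at [0.267, 0.565, 0.231] pointing down, gripper open.
Joint ranges: [-3.14, 3.14], [-1.21, 2.06], [-1.07, 1.41], [-3.16, 2.05], [-2.99, -0.16], [-3.1, 3.1]. Speed limits (rad/s): [2.79, 2.79, 3.14, 3.14, 3.14, 3.14].

### API

Orientations are given as a unit quaternion [w, x, y, z].
In Python, from station import ctrl, eyes gives the robot as it stands.
- The arm moves only by the shell command python3 -m jog 'ROWS' [FORCE]. ROWS is JSON, a list of rows, each a list of 7 numbers: the turn, a rotation vector about the tool's x, y, z in degrees, then the shift along the tool's x, y, z in cm, then the finger opening in cm, from 0 to 8.54. A call has 1 to 8 rows; each row shifts and turns the pose as measured when the row begins, along the tool's axes as they then stand; what a row does not reach is not made up. A row lasts 1/12 s, in which the tool goes at most 41.7 mm and 7.16 degrees, less where a joint would pass 70% of its speed; a pose out of reach is approached as far as the arm can. A call with a gripper value outside its range is refused whole. The fingers move at their own pace and stop on an object; FORCE is the grip in N (left out, the last holds). Time passes only in rows, so rows that do not move let the fingers close. It gives the time, the measured TCP pose, the force and the opening at its end, in the units of the state.
- ctrl.read_state(): the state, without advancing time (a new reading comes with each control period).
- eyes.camera(name): name is "scene" or "side" or "wrist"; returns a dict with "img" (384x512x3 uint8, red, green, blue), "K" (3x3 intrinsics, pixels), "camera_from_world" (4x4, takes a point from world to camera coordinates); the wrist camera has in their place "tool_from_camera" (4x4, takes a point from camera to tool coordinates, whose origin is the TCP and whose axes are the flange's). Camera axes: x right, y up, looking along -z (the intrinsics and any distortion apply to the point x, -y, -z); pixel columns grow to the right and rows downward; lengths in m; the calibration is good to about 2 mm. The wrist camera is an equidistant fisheye: a pixel r from the principal point sees the ray r / f radians off the axis. A picture is of the moment at which its call begins: read the wrist's pose just before it. There is no depth.
- ctrl.job_done(): hands the job in, once; it reports no verdict.
The state is a dict: "time": time; "joints": joint angles; "joint_velocities": joint speeds; "tau": joint torques, N m; "position": TCP position; "tcp_rot": TCP orientation; "wrist_force": force on the tool from outside, world axes, zero at the start; "wrist_torque": the same for the moment, N m; "opening": finger opening in m.
Only numpy, scipy, OpenCV 4.12 (cv2) and the standard library are available. Lean on these libraries where they do the work, as an engineer would, in place of code of your own. Each camera call takes 0.05 s, during which the arm holds its last target. There are 200 camera calls.

### The job

Get the bench ready for taking an oil sample: first stand the two loose brown jars in the two empty recesses of the tray, so that the three jars make one neat row, then open the sampling outlet. Its cap comes off after rather less than a quarter turn, but nobody knows whether it is right-handed or left-handed, so try it both ways, turn it the way that gives until it stops, and lift it straight off. Finish while still holding the cap in the gripper, still and about 10 cm above where it sat; leave the jar that already stands in the tray and the other things on the bench alone.

Things in the scene. Friction and masses are not known exactly. Their poses are not given: they have to be found in the camera images.
- tray: fixed aluminium tray plate, 88 x 252 x 14 mm, with a thin wire handle at each short end. Origin: centre of its underside, on the bench. Its y axis runs along the row of recesses, x across it, z up.
- place_0 (a point): centre of the floor of the recess at the tray's +y end, where jar_0 already stands. The three recesses are round, 63 mm wide, 6 mm deep (floor 8 mm above the bench, tray top 14 mm), 82 mm apart.
- place_1 (a point): centre of the floor of the middle recess, empty at the start
- place_2 (a point): centre of the floor of the recess at the tray's -y end, empty at the start
- jar_0: brown sample jar with a metal lid that already stands in the tray; same shape as jar_1. Leave it there.
- jar_1: loose brown sample jar standing on the bench, 55 mm diameter, 87 mm tall, about 0.18 kg; its fixed round lid is 51 mm wide and fills the top 15 mm. Origin: centre of its underside, z up along the jar. It may go in either empty recess.
- jar_2: the other loose brown jar, identical to jar_1
- outlet: fixed sampling outlet: a 70 x 70 mm aluminium block, top 50 mm above the bench, on a 104 x 104 x 8 mm steel plate with four bolts; short pipe stub on its +x side. Under the cap a 24 mm brass spigot stands 22 mm up from the middle of the block. Origin: centre of the plate's underside, on the bench, z up.
- outlet_seat (a point): point on the spigot's axis, 51 mm above the bench, where the seated cap's origin lies; axes as outlet. The way that gives, the cap turns about 1.3 rad to a firm stop and lifts straight off from about 0.9 rad on; turned less it does not lift. Moments of 0.25 N m and more at a stop do no harm.
- cap: grey ribbed metal cap, loose on the spigot, 58 mm diameter, 26 mm high, about 0.2 kg, with a round knob on top. Origin: centre of its underside; z up; x points to the small index rib on its top; at the start x is the outlet's x. Two lugs inside lock it: turned one way about z (unknown, changes from time to time) it meets a firm stop after about 0.1 rad, the other way it turns easily.
- cap_knob (a point): middle of the cap's knob, on the cap's axis, 42 mm above the cap's underside. The knob is round, 26 mm in diameter, and rises from 26 to 55 mm above the cap's underside, so it can be gripped from any side; against a stop it slips in the fingers.
- hex_nut: bystander: steel hex nut lying on the bench, 30 x 34 x 16 mm
- tape_roll: bystander: white roll of thread tape, 52 mm wide, 12 mm high
- bush: bystander: brass reducing bush, 30 x 34 x 24 mm

How it is judged:
By the outcome, as a careful person would: the job done as asked, in the order asked, and still so for the second after the job is handed in, while the arm keeps its last pose, push and grip.
It also fails if it takes over 67 s, if anything falls off the work surface, if the arm or the gripper's body presses on something with over 40 N, if the wrist force passes 120 N, or if a joint passes its speed limit or range.

## Working session

There is one attempt and no reset: what is moved stays moved. The work goes in short steps, Python scripts to look and compute and a shell command to move; the robot and the scene stay as the last step left them, time stands still between calls to the robot, and variables do not carry over. Pictures are saved under pics/ and viewed, about 8 in all and at most 12, crops included, and the job is handed in when it is done.

```bash
mkdir -p pics; ls
python3 - <<'E'
from station import ctrl, eyes
import cv2,numpy as np,pickle
s=ctrl.read_state();print({k:np.round(v,3).tolist() for k,v in s.items()},ctrl.tcp_to_grasp)
d={}
for n in("scene","side","wrist"):
    c=eyes.camera(n);d[n]=c;cv2.imwrite(f"pics/{n}0.png",c["img"][:,:,::-1])
    print(n,np.round(c["K"],1).tolist(),[ (k,np.round(v,3).tolist()) for k,v in c.items() if k not in("img","K")])
pickle.dump((s,d),open("d0.pkl","wb"))
E
```

```text
pics
{'time': 0.0, 'joints': [1.389, 0.386, 0.007, -0.001, -1.194, -0.259], 'joint_velocities': [0.001, 0.0, -0.001, 0.002, 0.0, -0.0], 'tau': [0.0, -39.229, 18.84, 4.186, -0.005, -0.0], 'position': [0.266, 0.565, 0.23], 'tcp_rot': [0.001, 0.976, -0.219, -0.0], 'wrist_force': [0.35, -0.21, -0.06], 'wrist_torque': [0.017, -0.016, -0.016], 'opening': 0.086} 0.0187
scene [[441.4, 0.0, 259.5], [0.0, 441.4, 199.0], [0.0, 0.0, 1.0]] [('camera_from_world', [[0.539, -0.842, -0.009, -0.284], [0.652, 0.411, 0.637, -0.39], [-0.533, -0.349, 0.771, -0.816], [0.0, 0.0, 0.0, 1.0]])]
side [[417.9, 0.0, 255.6], [0.0, 417.9, 192.1], [0.0, 0.0, 1.0]] [('camera_from_world', [[-0.996, -0.093, -0.007, 0.519], [0.024, -0.333, 0.943, -0.108], [-0.09, 0.938, 0.334, -0.927], [0.0, 0.0, 0.0, 1.0]])]
wrist [[297.3, 0.0, 251.9], [0.0, 297.3, 190.3], [0.0, 0.0, 1.0]] [('tool_from_camera', [[0.0, 0.952, 0.306, 0.078], [1.0, -0.0, 0.0, 0.0], [0.0, 0.306, -0.952, -0.143], [0.0, 0.0, 0.0, 1.0]])]
```

View pics/scene0.png

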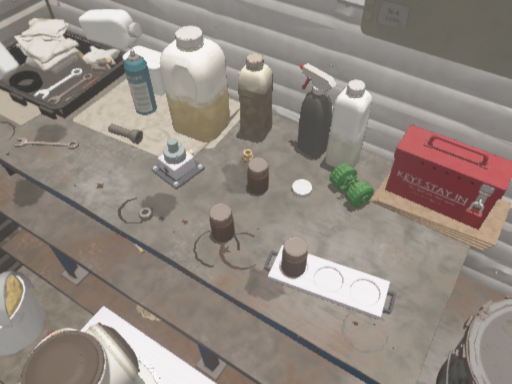

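View pics/side0.png

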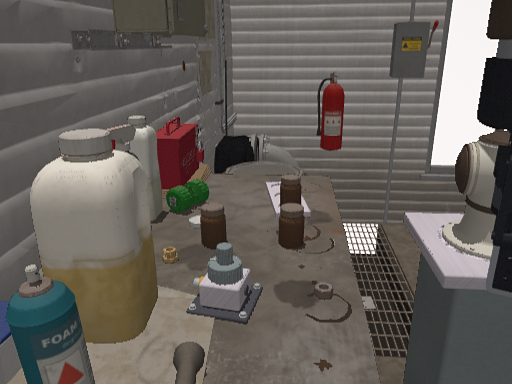

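The scene view shows loose jars at about (221,222) and (258,176), the tray with a jar at (294,257), empty recesses at (328,279) and (365,292), and the outlet at (178,158). I'll measure these on an enlarged crop.

```bash
cat > h.py <<'E'
import numpy as np,cv2,pickle
from scipy.spatial.transform import Rotation as R
def ray(c,u,v):
    K=c["K"];T=np.linalg.inv(c["camera_from_world"])
    d=T[:3,:3]@np.array([(u-K[0,2])/K[0,0],-(v-K[1,2])/K[1,1],-1.]);return T[:3,3],d
def onz(c,u,v,z):
    o,d=ray(c,u,v);return o+d*(z-o[2])/d[2]
def proj(c,p):
    q=c["camera_from_world"]@np.r_[p,1];K=c["K"];return K[0,0]*q[0]/-q[2]+K[0,2],K[1,1]*-q[1]/-q[2]+K[1,2]
def tri(r1,r2):
    (a,d),(b,e)=r1,r2;s=np.linalg.lstsq(np.c_[d,-e],b-a,rcond=None)[0]
    p,q=a+d*s[0],b+e*s[1];return (p+q)/2,np.linalg.norm(p-q)
def Rot(s):
    w,x,y,z=s["tcp_rot"];return R.from_quat([x,y,z,w])
def wonz(c,s,u,v,z):
    K=c["K"];a=np.array([u-K[0,2],v-K[1,2]]);r=np.linalg.norm(a);t=r/K[0,0]
    d=np.r_[np.sin(t)*a/max(r,1e-9)*[1,-1],-np.cos(t)]
    T=c["tool_from_camera"];Q=Rot(s).as_matrix();o=Q@T[:3,3]+s["position"];d=Q@T[:3,:3]@d
    return o+d*(z-o[2])/d[2]
E
python3 - <<'E'
from h import *
s,d=pickle.load(open("d0.pkl","rb"));im=d["scene"]["img"][:,:,::-1]
a=cv2.resize(im[120:320,140:400],None,fx=3,fy=3,interpolation=cv2.INTER_CUBIC)
cv2.imwrite("pics/crop.png",a)
im=d["side"]["img"][:,:,::-1]
cv2.imwrite("pics/crop2.png",cv2.resize(im[165:330,150:350],None,fx=3.6,fy=3.6,interpolation=cv2.INTER_CUBIC))
E
```

```text
(no output)
```

View pics/crop.png

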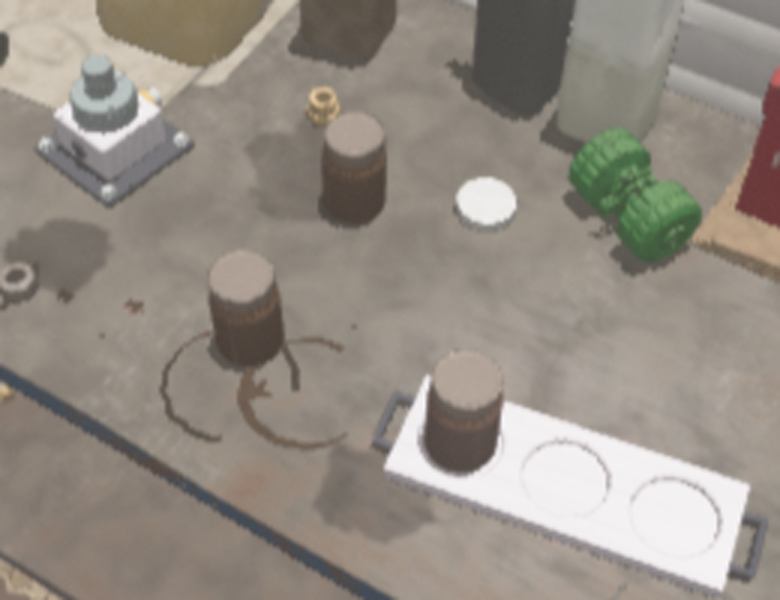

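View pics/crop2.png

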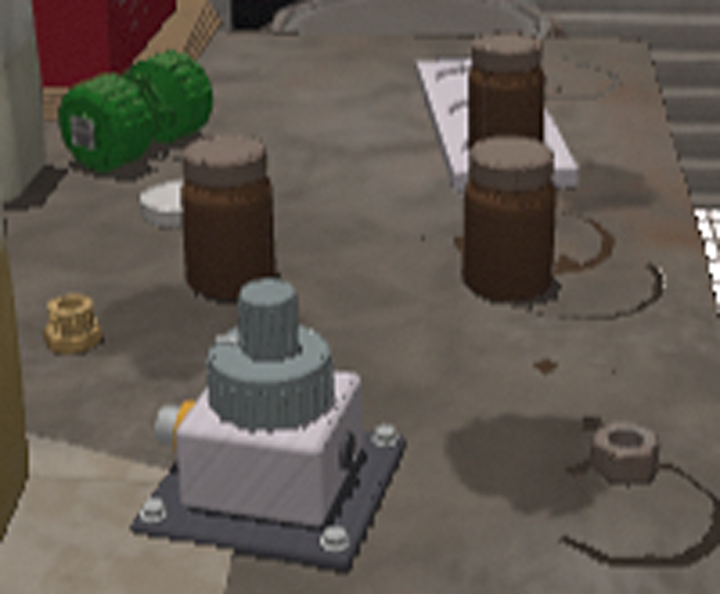

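Crop pixels: lid tops at (243,277), (355,136) and jar_0 at (468,382); recesses at (567,479) and (677,516); knob top at (97,67). In the side crop, lid tops are at (511,154), (225,153) and (507,47), and the knob top at (268,289). I'll triangulate these and compare with the known heights.

Run:
```python
from h import *
s,d=pickle.load(open("d0.pkl","rb"));A=d["scene"];B=d["side"]
f=lambda x,y:(x/3+140-.33,y/3+120-.33); g=lambda x,y:(x/3.6+150-.36,y/3.6+165-.36)
for n,p,q,z in[("jarA",(243,277),(511,154),.087),("jarB",(355,136),(225,153),.087),("jar0",(468,382),(507,47),.095),("knob",(97,67),(268,289),.106)]:
    t,e=tri(ray(A,*f(*p)),ray(B,*g(*q)));print(n,"tri",t.round(4),"gap",e.round(4),"onz",onz(A,*f(*p),z).round(4),onz(B,*g(*q),z).round(4))
for n,p,z in[("mid",(567,479),.012),("end",(677,516),.012),("nut",(18,280),.016),("bush",(323,95),.024),("tape",(486,200),.012)]: print(n,onz(A,*f(*p),z).round(4))
# tray corners
hsv=cv2.cvtColor(A["img"],cv2.COLOR_RGB2HSV)
m=((hsv[...,1]<30)&(hsv[...,2]>170)).astype(np.uint8);m=cv2.morphologyEx(m,cv2.MORPH_CLOSE,np.ones((5,5)))
n,l,st,c=cv2.connectedComponentsWithStats(m);i=l[285,347];print(i,st[i])
k=cv2.findContours((l==i).astype(np.uint8),0,2)[0][0][:,0]
P=np.array([onz(A,*x,.014)[:2] for x in k],np.float32);r=cv2.minAreaRect(P);print(r,cv2.boxPoints(r).round(3).tolist())
for p in [(-.0,0)]: print()
# outlet plate corners in side crop / scene crop
for p in [(38,147),(110,201),(192,145)]: print("plate",onz(A,*f(*p),.008).round(4))
for p in [(133,530),(352,570),(406,440)]: print("plateS",onz(B,*g(*p),.008).round(4))
```

```text
jarA tri [0.4393 0.0476 0.0854] gap 0.0 onz [0.4384 0.0467 0.087 ] [0.4393 0.0515 0.087 ]
jarB tri [0.6097 0.0563 0.0844] gap 0.0004 onz [0.6073 0.0549 0.087 ] [0.6085 0.0625 0.087 ]
jar0 tri [ 0.4445 -0.1445  0.0913] gap 0.0002 onz [ 0.4422 -0.1456  0.095 ] [ 0.4445 -0.133   0.095 ]
knob tri [0.546  0.2744 0.1052] gap 0.0025 onz [0.5439 0.2733 0.106 ] [0.547  0.2745 0.106 ]
mid [ 0.4572 -0.2256  0.012 ]
end [ 0.4725 -0.306   0.012 ]
nut [0.379  0.2386 0.016 ]
bush [0.6862 0.1414 0.024 ]
tape [ 0.6634 -0.0427  0.012 ]
78 [ 268  237  122   80 4086]
((0.49184417724609375, -0.2173849493265152), (0.18054968118667603, 0.2546956241130829), 10.70015811920166) [[0.3790000081062317, -0.10899999737739563], [0.4269999861717224, -0.35899999737739563], [0.6039999723434448, -0.32600000500679016], [0.5569999814033508, -0.07500000298023224]]

plate [0.507 0.332 0.008]
plate [0.4913 0.2353 0.008 ]
plate [0.5831 0.2155 0.008 ]
plateS [0.6035 0.3231 0.008 ]
plateS [0.5023 0.3433 0.008 ]
plateS [0.4871 0.2396 0.008 ]
```

```bash
cat >> h.py <<'E'
def togo(x,y,z,head=None):
    """total tool-frame shift (cm) and turn (deg) from now to target; head=heading of tool x, deg"""
    from station import ctrl
    s=ctrl.read_state();Q=Rot(s).as_matrix()
    sh=Q.T@(np.array([x,y,z])-s["position"])*100
    out=dict(t=round(s["time"],2),pos=s["position"].round(4).tolist() if hasattr(s["position"],"round") else s["position"],shift_cm=sh.round(2).tolist(),head=round(float(np.degrees(np.arctan2(Q[1,0],Q[0,0]))),1),open=round(float(s["opening"]),4))
    if head is not None:
        h=np.radians(head);G=np.array([[np.cos(h),np.sin(h),0],[np.sin(h),-np.cos(h),0],[0,0,-1]]).T
        out["turn"]=np.degrees(R.from_matrix(Q.T@G).as_rotvec()).round(2).tolist()
    print(out)
E
python3 -m jog '[[0,0,0,2.7,2.8,0,8.5],[0,0,0,2.7,2.8,0,8.5],[0,0,0,2.7,2.8,0,8.5],[0,0,0,2.7,2.8,0,8.5],[0,0,0,2.7,2.8,0,8.5],[0,0,0,2.7,2.8,0,8.5],[0,0,0,2.7,2.8,0,8.5],[0,0,0,2.7,2.8,0,8.5]]' 40
python3 -m jog '[[0,0,7,2,2,0,8.5],[0,0,7,2,2,0,8.5],[0,0,7,2,1,0,8.5],[0,0,7,2,1,0,8.5],[0,0,7,2,1,0,8.5],[0,0,7,2,0,0,8.5],[0,0,7,2,0,0,8.5],[0,0,5,2,0,0,8.5]]'
python3 -c "from h import *;togo(.439,.049,.2,-79.5)"
```

```text
time: 0.82
position: [0.3667, 0.2636, 0.2258]
tcp_rot: [0.004, 0.977, -0.213, -0.001]
wrist_force: [0.9, 0.5, -0.2]
opening: 0.0851
time: 1.48
position: [0.4248, 0.0762, 0.2265]
tcp_rot: [0.004, 0.764, -0.645, 0.0]
wrist_force: [0.2, 0.1, -0.4]
opening: 0.0852
{'t': 1.48, 'pos': [0.4248, 0.0762, 0.2265], 'shift_cm': [2.9, -0.96, 2.66], 'head': -80.3, 'open': 0.0852, 'turn': [0.32, -0.33, -0.78]}
```

```bash
python3 -m jog '[[0,0,0,1.5,-0.5,0,8.5],[0,0,-0.8,1.4,-0.5,1,8.5],[0,0,0,0,0,0,8.5]]'
python3 - <<'E'
from h import *
from station import ctrl,eyes
togo(.439,.048,.2,-79.5)
s=ctrl.read_state();c=eyes.camera("wrist");pickle.dump((s,c),open("w1.pkl","wb"));cv2.imwrite("pics/w1.png",c["img"][:,:,::-1])
E
```

```text
time: 1.73
position: [0.4396, 0.0449, 0.2162]
tcp_rot: [0.004, 0.767, -0.642, 0.0]
wrist_force: [0.2, 0.2, -0.4]
opening: 0.0852
{'t': 1.73, 'pos': [0.4396, 0.0449, 0.2162], 'shift_cm': [-0.32, -0.0, 1.62], 'head': -79.9, 'open': 0.0852, 'turn': [0.35, -0.32, -0.41]}
```

View pics/w1.png

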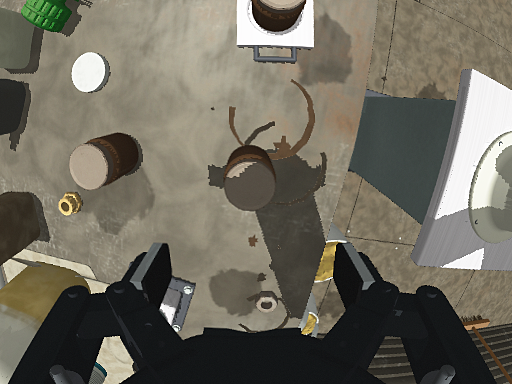

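Wrist view: jar A lid top is at about (249,186), jar B lid top at (89,166), and the fingers are clear on both sides.

Run:
```python
from h import *
s,c=pickle.load(open("w1.pkl","rb"))
for p in[(249.5,186),(89,166)]: print(wonz(c,s,*p,.087).round(4))
print(wonz(c,s,267,302,.016).round(4))
```

```text
[0.4401 0.0493 0.087 ]
[0.6088 0.0565 0.087 ]
[0.3812 0.2394 0.016 ]
```

```bash
python3 -m jog '[[0.3,-0.3,0,-0.4,0,2.5,8.5],[0,0,0,0,0,3,8.5],[0,0,0,0,0,3,8.5],[0,0,0,0,0,3,8.5],[0,0,0,0,0,3,8.5],[0,0,0,0,0,2.3,8.5],[0,0,0,0,0,0.5,8.5]]'
python3 -c "from h import *;togo(.4398,.0488,.033,-79.5)"
```

```text
time: 2.37
position: [0.4453, 0.0557, 0.045]
tcp_rot: [-0.009, 0.768, -0.641, 0.005]
wrist_force: [0.2, 0.2, -0.2]
opening: 0.085
{'t': 2.37, 'pos': [0.4453, 0.0557, 0.045], 'shift_cm': [0.59, 0.69, 1.19], 'head': -79.7, 'open': 0.085, 'turn': [-1.14, 0.2, -0.23]}
```

```bash
python3 -m jog '[[-0.9,0.2,0,0.6,0.6,0.6,8.5],[0,0,0,0,0,0,8.5]]'
python3 -c "from h import *;togo(.4398,.0488,.033,-79.5)"
```

```text
time: 2.53
position: [0.4397, 0.0493, 0.0382]
tcp_rot: [0.0, 0.768, -0.64, 0.001]
wrist_force: [-0.1, -0.1, 0.2]
opening: 0.0854
{'t': 2.53, 'pos': [0.4397, 0.0493, 0.0382], 'shift_cm': [0.05, -0.0, 0.52], 'head': -79.6, 'open': 0.0854, 'turn': [-0.01, -0.07, -0.09]}
```

Aligned. Grip and lift.

```bash
python3 -m jog '[[0,0,0,0.05,0,0.4,8.5],[0,0,0,0,0,0,4.5],[0,0,0,0,0,0,4.5],[0,0,0,0,0,0,4.5],[0,0,0,0,0,0,4.5],[0,0,0,0,0,0,4.5]]' 40
python3 -m jog '[[0,0,0,0,0,0,4.5],[0,0,0,0,0,-1,4.5],[0,0,0,0,0,-2,4.5],[0,0,0,0,0,-3,4.5],[0,0,0,0,0,-3,4.5],[0,0,0,0,0,-3,4.5]]'
python3 -c "from h import *;togo(.4725,-.306,.15,-79.5)"
```

```text
time: 3.03
position: [0.4431, 0.0505, 0.039]
tcp_rot: [-0.005, 0.768, -0.64, 0.003]
wrist_force: [0.4, 0.1, -2.0]
opening: 0.053
time: 3.53
position: [0.4359, 0.0475, 0.1563]
tcp_rot: [0.005, 0.767, -0.641, -0.002]
wrist_force: [1.2, -0.5, -2.6]
opening: 0.0532
{'t': 3.53, 'pos': [0.4359, 0.0475, 0.1563], 'shift_cm': [35.43, 2.69, 0.74], 'head': -79.7, 'open': 0.0532, 'turn': [0.57, -0.14, -0.24]}
```

```bash
python3 -m jog '[[0,0,0,2,0,-2,4.5],[0,0,0,3,0.4,-0.5,4.5],[0,0,0,4,0.4,0,4.5],[0,0,0,4,0.4,0,4.5],[0,0,0,4,0.4,0,4.5],[0,0,0,4,0.4,0,4.5],[0,0,0,4,0.4,0,4.5],[0,0,0,4,0.3,0,4.5]]'
python3 -m jog '[[0,0,0,3,0,0,4.5],[0,0,0,2,0,0,4.5],[0,0,0,0,0,0,4.5]]'
python3 -c "from h import *;togo(.4725,-.306,.15,-79.5)"
```

```text
time: 4.2
position: [0.467, -0.2463, 0.1916]
tcp_rot: [-0.005, 0.773, -0.635, 0.004]
wrist_force: [1.6, 1.3, -1.8]
opening: 0.0531
time: 4.45
position: [0.4755, -0.3044, 0.1895]
tcp_rot: [-0.005, 0.77, -0.638, 0.003]
wrist_force: [0.5, 0.1, -2.3]
opening: 0.0533
{'t': 4.45, 'pos': [0.4755, -0.3044, 0.1895], 'shift_cm': [0.11, 0.37, 3.94], 'head': -79.3, 'open': 0.0533, 'turn': [-0.63, 0.11, 0.18]}
```

```bash
python3 -m jog '[[-0.6,0.1,0.2,0.1,0.35,2,4.5],[0,0,0,0,0,0,4.5],[0,0,0,0,0,0,4.5]]'
python3 - <<'E'
from h import *
from station import ctrl,eyes
togo(.4725,-.306,.15,-79.5)
s=ctrl.read_state();c=eyes.camera("wrist");d=eyes.camera("scene");pickle.dump((s,c,d),open("w2.pkl","wb"))
cv2.imwrite("pics/w2.png",np.hstack([cv2.resize(c["img"],(400,300)),cv2.resize(d["img"][180:330,220:420],(400,300),interpolation=2)])[:,:,::-1])
E
```

```text
time: 4.7
position: [0.4712, -0.3072, 0.1678]
tcp_rot: [-0.0, 0.767, -0.641, -0.001]
wrist_force: [-0.0, -0.6, -1.1]
opening: 0.0531
{'t': 4.7, 'pos': [0.4712, -0.3072, 0.1678], 'shift_cm': [-0.09, -0.15, 1.78], 'head': -79.8, 'open': 0.0531, 'turn': [0.08, 0.1, -0.28]}
```

View pics/w2.png

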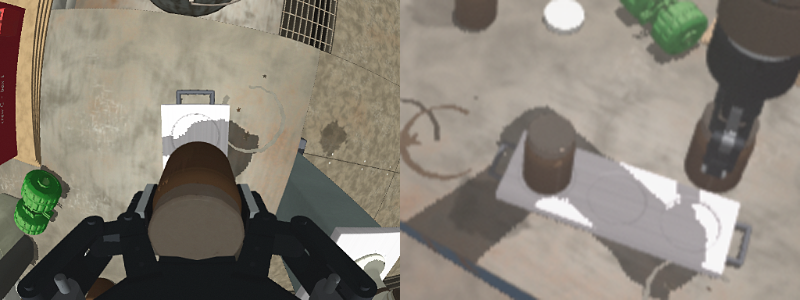

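Left (wrist): the jar is held square, lid centre about (250,289) full-size. The end recess is visible below, its far edge at about (251,144). Right (scene): jar above the end recess, jar_0 untouched.

Run:
```python
from h import *
s,c,d=pickle.load(open("w2.pkl","rb"))
e=wonz(c,s,251.3,143.5,.014);u=np.array([.187,-.982,0]);print("far edge",e.round(4),"-> centre",(e-.0315*u).round(4))
for v in(218,288): print(wonz(c,s,250,v,.2158 if v>230 else .2158).round(4))
p=wonz(c,s,(161*1.28),104*1.28,.014);q=wonz(c,s,228*1.28,104*1.28,.014);m=(p+q)/2;print("tray end corners",p.round(4),q.round(4),np.linalg.norm(p-q).round(4),"end->place2",(m-.044*u).round(4))
```

```text
far edge [ 0.4771 -0.3386  0.014 ] -> centre [ 0.4712 -0.3077  0.014 ]
[ 0.4783 -0.3442  0.2158]
[ 0.473  -0.3144  0.2158]
tray end corners [ 0.5239 -0.3414  0.014 ] [ 0.4389 -0.3566  0.014 ] 0.0864 end->place2 [ 0.4732 -0.3058  0.014 ]
```

Run:
```python
from h import *
s,c,d=pickle.load(open("w2.pkl","rb"))
im=d["img"].astype(int);sub=im[225:285,355:400]
# jar pixels: brown/dark against tray and bench
m=((im[...,0]-im[...,2]>18)&(im.sum(2)<260)).astype(np.uint8);m[:215]=0;m[290:]=0;m[:,:350]=0;m[:,410:]=0
n,l,st,ce=cv2.connectedComponentsWithStats(m);i=1+st[1:,4].argmax();print(st[i])
for v in range(250,280,3):
    x=np.where(l[v]==i)[0]; print(v,(x.min(),x.max()) if len(x) else None)
t=np.linspace(0,2*np.pi,90)
for off in(0,.004,.008):
    q=np.array([.4712+.187*off,-.3072-.982*off])
    P=np.array([proj(d,[q[0]+.0275*np.cos(a),q[1]+.0275*np.sin(a),.129]) for a in t]);print(off,P.min(0).round(1),P.max(0).round(1))
```

```text
[387 252  10  19  63]
250 None
253 (np.int64(394), np.int64(395))
256 (np.int64(390), np.int64(394))
259 (np.int64(389), np.int64(393))
262 (np.int64(389), np.int64(392))
265 (np.int64(387), np.int64(390))
268 (np.int64(387), np.int64(387))
271 None
274 None
277 None
0 [361.9 252. ] [390.6 276.4]
0.004 [363.9 252.7] [392.6 277.1]
0.008 [365.9 253.3] [394.7 277.8]
```

```bash
python3 -m jog '[[0,0,-0.2,-0.1,-0.1,2,4.5],[0,0,0,0,0,2.5,4.5],[0,0,0,0,0,2.5,4.5],[0,0,0,0,0,2,4.5],[0,0,0,0,0,1,4.5],[0,0,0,0,0,0,4.5],[0,0,0,0,0,0,4.5]]'
python3 -c "from h import *;togo(.4723,-.3055,.048,-79.5)"
```

```text
time: 5.38
position: [0.479, -0.3028, 0.0736]
tcp_rot: [-0.003, 0.772, -0.636, 0.007]
wrist_force: [0.4, 0.2, -1.8]
opening: 0.0531
{'t': 5.38, 'pos': [0.479, -0.3028, 0.0736], 'shift_cm': [0.12, 0.74, 2.55], 'head': -79.0, 'open': 0.0531, 'turn': [-0.77, -0.38, 0.5]}
```

```bash
python3 -m jog '[[-0.7,-0.3,0.4,0.1,0.7,0.8,4.5],[0,0,0,0,0,0.3,4.5]]'
python3 -c "from h import *;togo(.4723,-.3055,.048,-79.5)"
```

```text
time: 5.55
position: [0.4741, -0.3055, 0.0651]
tcp_rot: [-0.001, 0.77, -0.638, 0.003]
wrist_force: [-1.5, -0.3, -3.3]
opening: 0.0531
{'t': 5.55, 'pos': [0.4741, -0.3055, 0.0651], 'shift_cm': [-0.04, 0.19, 1.7], 'head': -79.3, 'open': 0.0531, 'turn': [-0.3, -0.23, 0.16]}
```

```bash
python3 -m jog '[[-0.3,-0.2,0,0,0.2,0.7,4.5],[0,0,0,0,0.1,0.4,4.5]]'
python3 -c "from h import *;togo(.4723,-.3055,.048,-79.5)"
```

```text
time: 5.72
position: [0.4725, -0.3068, 0.0553]
tcp_rot: [-0.0, 0.77, -0.638, 0.002]
wrist_force: [-0.4, -0.2, -2.0]
opening: 0.0533
{'t': 5.72, 'pos': [0.4725, -0.3068, 0.0553], 'shift_cm': [-0.13, -0.0, 0.73], 'head': -79.3, 'open': 0.0533, 'turn': [-0.2, -0.16, 0.17]}
```

```bash
python3 -m jog '[[-0.2,-0.1,0,-0.1,0,0.4,4.5],[0,0,0,0,0,0.4,4.5],[0,0,0,0,0,0.2,4.5]]'
python3 -c "from h import *;togo(.4723,-.3055,.048,-79.5)"
```

```text
time: 5.97
position: [0.4725, -0.3068, 0.0459]
tcp_rot: [0.001, 0.77, -0.638, 0.001]
wrist_force: [-5.3, 2.5, 18.9]
opening: 0.0532
{'t': 5.97, 'pos': [0.4725, -0.3068, 0.0459], 'shift_cm': [-0.13, -0.01, -0.21], 'head': -79.3, 'open': 0.0532, 'turn': [0.0, -0.14, 0.2]}
```

Contact at TCP z 0.046, which matches the recess floor (the rim would give 0.053). Release and rise.

```bash
python3 -m jog '[[0,0,0,0,0,-0.1,8.5],[0,0,0,0,0,0,8.5],[0,0,0,0,0,0,8.5],[0,0,0,0,0,0,8.5],[0,0,0,0,0,-1.5,8.5],[0,0,0,0,0,-3,8.5],[0,0,0,0,0,-4,8.5],[0,0,0,0,0,-4,8.5]]'
python3 - <<'E'
from h import *
from station import eyes
togo(.609,.0565,.19,-79.5)
c=eyes.camera("scene");pickle.dump(c,open("s3.pkl","wb"));cv2.imwrite("pics/s3.png",cv2.resize(c["img"][200:320,240:420],(720,480),interpolation=2)[:,:,::-1])
E
```

```text
time: 6.63
position: [0.4681, -0.3047, 0.1668]
tcp_rot: [0.004, 0.77, -0.638, -0.009]
wrist_force: [0.4, -0.3, -0.0]
opening: 0.0849
{'t': 6.63, 'pos': [0.4681, -0.3047, 0.1668], 'shift_cm': [-32.91, -20.48, -2.41], 'head': -79.4, 'open': 0.0849, 'turn': [0.99, 0.45, 0.15]}
```

View pics/s3.png

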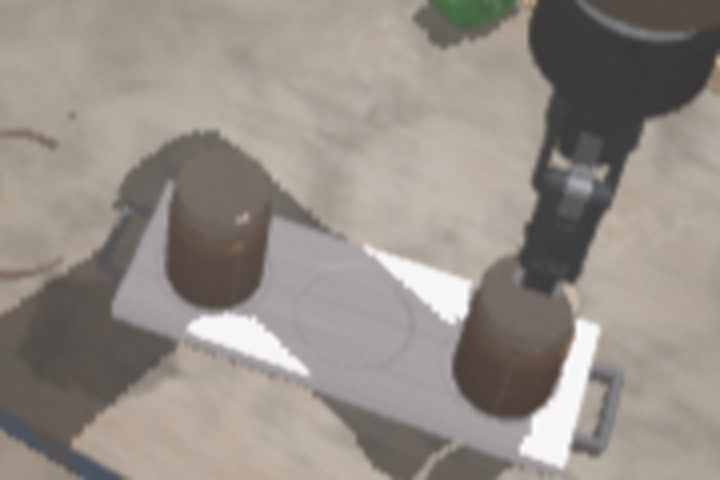

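Jar 1 stands upright in the end recess. The middle recess centre is at (353,315) in the crop. On to jar B.

```bash
python3 -m jog '[[0.5,0.2,0,-3,-1.9,-1,8.5],[0.5,0.2,0,-3.3,-2.1,-0.5,8.5],[0,0,0,-3.3,-2.1,0,8.5],[0,0,0,-3.3,-2.1,0,8.5],[0,0,0,-3.3,-2.1,0,8.5],[0,0,0,-3.3,-2.1,0,8.5],[0,0,0,-3.3,-2.1,0,8.5],[0,0,0,-3.3,-2.1,0,8.5]]'
python3 -m jog '[[0,0,0,-3.3,-2,0,8.5],[0,0,0,-2,-1.2,0,8.5],[0,0,0,0,0,0,8.5]]'
python3 -c "
from h import *;togo(.609,.0565,.15,-79.5)
c=pickle.load(open('s3.pkl','rb'));a=onz(c,295.4,247.0,.095);b=onz(c,370.9,275.9,.095);print(a,b,(a+b)/2,np.linalg.norm(a-b),onz(c,328,278.6,.012))"
```

```text
time: 7.35
position: [0.5943, -0.0157, 0.2005]
tcp_rot: [-0.008, 0.766, -0.643, 0.018]
wrist_force: [0.8, -0.3, -0.1]
opening: 0.0846
time: 7.6
position: [0.62, 0.052, 0.2001]
tcp_rot: [-0.009, 0.768, -0.64, 0.018]
wrist_force: [-0.4, -0.3, -0.3]
opening: 0.0852
{'t': 7.6, 'pos': [0.62, 0.052, 0.2001], 'shift_cm': [-0.72, 1.19, 4.96], 'head': -79.6, 'open': 0.0852, 'turn': [-2.18, -0.92, -0.07]}
[ 0.44187107 -0.14507676  0.095     ] [ 0.46261865 -0.30662247  0.095     ] [ 0.45224486 -0.22584962  0.095     ] 0.1628725788593299 [ 0.45801783 -0.22353871  0.012     ]
```

```bash
python3 -m jog '[[-2.2,-0.9,0,-0.7,1.2,2,8.5],[0,0,0,0,0,2,8.5],[0,0,0,0,0,0,8.5]]'
python3 - <<'E'
from h import *
from station import ctrl,eyes
togo(.609,.0565,.038,-79.5)
s=ctrl.read_state();c=eyes.camera("wrist");pickle.dump((s,c),open("w4.pkl","wb"));cv2.imwrite("pics/w4.png",c["img"][:,:,::-1])
E
```

```text
time: 7.85
position: [0.6082, 0.0594, 0.1587]
tcp_rot: [-0.001, 0.77, -0.638, 0.0]
wrist_force: [-0.6, 0.3, -1.1]
opening: 0.0849
{'t': 7.85, 'pos': [0.6082, 0.0594, 0.1587], 'shift_cm': [0.31, -0.0, 12.07], 'head': -79.3, 'open': 0.0849, 'turn': [-0.08, 0.05, 0.17]}
```

View pics/w4.png

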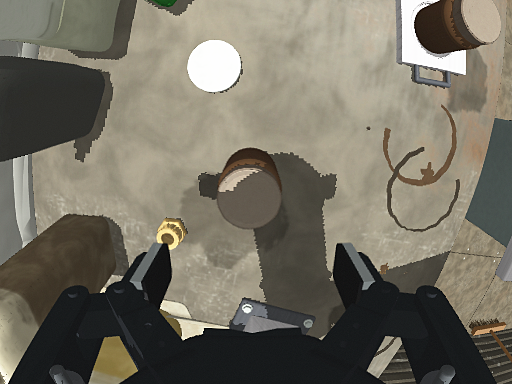

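The lid of jar B is centred at about (249.5,198), and the bush is clear of the left finger.

```bash
python3 -c "
from h import *
s,c=pickle.load(open('w4.pkl','rb'));print(wonz(c,s,249.5,198,.087).round(4))"
python3 -m jog '[[0,0,0,0.2,0,3,8.5],[0,0,0,0.1,0,3,8.5],[0,0,0,0,0,3,8.5],[0,0,0,0,0,1.5,8.5],[0,0,0,0,0,0,8.5]]'
python3 -c "from h import *;togo(.609,.0567,.038,-79.5)"
```

```text
[0.6104 0.0568 0.087 ]
time: 8.32
position: [0.6166, 0.0541, 0.0611]
tcp_rot: [-0.008, 0.77, -0.639, 0.007]
wrist_force: [-0.6, -0.1, 0.1]
opening: 0.0849
{'t': 8.32, 'pos': [0.6166, 0.0541, 0.0611], 'shift_cm': [-0.4, 0.75, 2.3], 'head': -79.4, 'open': 0.0849, 'turn': [-1.21, -0.04, 0.13]}
```

```bash
python3 -m jog '[[-1.2,0,0.1,-0.4,0.6,1.2,8.5],[0,0,0,0,0,0.8,8.5]]'
python3 -c "from h import *;togo(.6098,.0567,.038,-79.5)"
```

```text
time: 8.48
position: [0.6122, 0.0565, 0.0437]
tcp_rot: [-0.002, 0.769, -0.64, 0.002]
wrist_force: [0.1, 0.7, 0.4]
opening: 0.0847
{'t': 8.48, 'pos': [0.6122, 0.0565, 0.0437], 'shift_cm': [-0.06, 0.24, 0.57], 'head': -79.5, 'open': 0.0847, 'turn': [-0.26, -0.04, -0.03]}
```

```bash
python3 -m jog '[[-0.2,0,0,0,0.2,0.5,8.5],[0,0,0,0,0,0,4.5],[0,0,0,0,0,0,4.5],[0,0,0,0,0,0,4.5],[0,0,0,0,0,0,4.5],[0,0,0,0,0,0,4.5]]' 40
python3 -c "from h import *;togo(.6098,.0567,.038,-79.5)"
python3 -m jog '[[0,0,0,0,0,0,4.5],[0,0,0,0,0,-1,4.5],[0,0,0,0,0,-2,4.5],[0,0,0,0,0,-3,4.5],[0,0,0,0,0,-4,4.5],[0,0,0,0,0,-4,4.5]]'
python3 -c "from h import *;togo(.457,-.2257,.18,-79.5)"
```

```text
time: 8.98
position: [0.612, 0.0566, 0.0412]
tcp_rot: [-0.002, 0.769, -0.639, 0.002]
wrist_force: [1.4, -0.5, -2.3]
opening: 0.0527
{'t': 8.98, 'pos': [0.612, 0.0566, 0.0412], 'shift_cm': [-0.05, 0.22, 0.31], 'head': -79.5, 'open': 0.0527, 'turn': [-0.35, -0.02, 0.0]}
time: 9.48
position: [0.6039, 0.0547, 0.1762]
tcp_rot: [0.009, 0.768, -0.64, -0.006]
wrist_force: [0.8, 0.0, -2.6]
opening: 0.0528
{'t': 9.48, 'pos': [0.6039, 0.0547, 0.1762], 'shift_cm': [24.94, 19.5, 0.07], 'head': -79.6, 'open': 0.0528, 'turn': [1.2, -0.1, -0.14]}
```

```bash
python3 -m jog '[[1,0,0,2,1.6,-1,4.5],[0,0,0,2.9,2.3,0,4.5],[0,0,0,3.1,2.4,0,4.5],[0,0,0,3.1,2.4,0,4.5],[0,0,0,3.1,2.4,0,4.5],[0,0,0,3.1,2.4,0,4.5],[0,0,0,3,2.3,0,4.5],[0,0,0,2,1.6,0,4.5]]'
python3 -m jog '[[0,0,0,2,1.6,0,4.5],[0,0,0,0,0,0,4.5],[0,0,0,0,0,0,4.5]]'
python3 -c "from h import *;togo(.457,-.2257,.15,-79.5)"
```

```text
time: 10.15
position: [0.4774, -0.1995, 0.2035]
tcp_rot: [-0.011, 0.772, -0.635, 0.012]
wrist_force: [0.4, -0.9, -1.6]
opening: 0.0526
time: 10.4
position: [0.4605, -0.2275, 0.2053]
tcp_rot: [-0.012, 0.77, -0.638, 0.012]
wrist_force: [-0.5, 0.4, -1.8]
opening: 0.0524
{'t': 10.4, 'pos': [0.4605, -0.2275, 0.2053], 'shift_cm': [-0.26, 0.49, 5.52], 'head': -79.3, 'open': 0.0524, 'turn': [-1.89, -0.21, 0.22]}
```

```bash
python3 -m jog '[[-1.9,-0.2,0.2,-0.2,0.5,1.5,4.5],[0,0,0,0,0.2,2.5,4.5],[0,0,0,0,0.2,2.5,4.5],[0,0,0,0,0.2,1.5,4.5],[0,0,0,0,0,0,4.5]]'
python3 -c "from h import *;togo(.457,-.2257,.15,-79.5)"
```

```text
time: 10.82
position: [0.4505, -0.225, 0.1223]
tcp_rot: [0.001, 0.77, -0.638, -0.0]
wrist_force: [-1.2, -0.3, -1.8]
opening: 0.0524
{'t': 10.82, 'pos': [0.4505, -0.225, 0.1223], 'shift_cm': [0.19, -0.62, -2.77], 'head': -79.4, 'open': 0.0524, 'turn': [0.1, -0.04, 0.14]}
```

```bash
python3 -m jog '[[0,0,0.1,0.2,-0.5,1.5,4.5],[0,0,0,0,0.1,1.5,4.5],[0,0,0,0,0.1,1,4.5],[0,0,0,0,0,0.5,4.5],[0,0,0,0,0,0,4.5]]'
python3 -c "from h import *;togo(.457,-.2257,.05,-79.5)"
```

```text
time: 11.23
position: [0.4566, -0.2226, 0.0749]
tcp_rot: [0.003, 0.772, -0.636, -0.002]
wrist_force: [0.2, 0.1, -1.2]
opening: 0.0523
{'t': 11.23, 'pos': [0.4566, -0.2226, 0.0749], 'shift_cm': [0.31, -0.0, 2.49], 'head': -79.0, 'open': 0.0523, 'turn': [0.4, -0.05, 0.51]}
```

```bash
python3 -m jog '[[0.4,0,0.4,0.3,0,0.8,4.5],[0,0,0,0,0,0.5,4.5]]'
python3 -c "from h import *;togo(.457,-.2257,.05,-79.5)"
```

```text
time: 11.4
position: [0.4594, -0.2252, 0.0629]
tcp_rot: [-0.001, 0.77, -0.638, 0.002]
wrist_force: [-1.0, 0.5, -3.1]
opening: 0.0524
{'t': 11.4, 'pos': [0.4594, -0.2252, 0.0629], 'shift_cm': [-0.0, 0.25, 1.29], 'head': -79.3, 'open': 0.0524, 'turn': [-0.22, -0.15, 0.22]}
```

```bash
python3 -m jog '[[-0.2,-0.1,0.2,0,0.2,0.5,4.5],[0,0,0,0,0.1,0.4,4.5]]'
python3 -c "from h import *;togo(.457,-.2257,.05,-79.5)"
```

```text
time: 11.57
position: [0.4573, -0.2259, 0.0538]
tcp_rot: [-0.0, 0.769, -0.639, 0.001]
wrist_force: [0.1, -0.2, -2.6]
opening: 0.0523
{'t': 11.57, 'pos': [0.4573, -0.2259, 0.0538], 'shift_cm': [-0.03, 0.03, 0.38], 'head': -79.5, 'open': 0.0523, 'turn': [-0.11, -0.09, 0.03]}
```

```bash
python3 -m jog '[[0,0,0,0,0,0.3,4.5],[0,0,0,0,0,0.3,4.5],[0,0,0,0,0,0.2,4.5]]'
python3 -c "from h import *;togo(.457,-.2257,.05,-79.5)"
```

```text
time: 11.82
position: [0.4575, -0.2266, 0.048]
tcp_rot: [0.001, 0.769, -0.639, 0.001]
wrist_force: [-7.3, 7.1, 27.1]
opening: 0.0527
{'t': 11.82, 'pos': [0.4575, -0.2266, 0.048], 'shift_cm': [-0.09, 0.03, -0.2], 'head': -79.4, 'open': 0.0527, 'turn': [-0.04, -0.17, 0.1]}
```

Contact is at the recess-floor height (0.041 + 0.008). Release, rise and look.

```bash
python3 -m jog '[[0,0,0,0,0,-0.1,8.5],[0,0,0,0,0,0,8.5],[0,0,0,0,0,0,8.5],[0,0,0,0,0,0,8.5],[0,0,0,0,0,-1.5,8.5],[0,0,0,0,0,-3,8.5],[0,0,0,0,0,-4,8.5],[0,0,0,0,0,-4,8.5]]'
python3 -m jog '[[0,0,0,-3,-1,-3,8.5],[0,0,0,-3.5,-1,-1,8.5],[0,0,0,-3.7,-1,0,8.5],[0,0,0,-3.7,-1,0,8.5],[0,0,0,-3.7,-1,0,8.5],[0,0,0,-3.7,-1,0,8.5],[0,0,0,-3.7,-1,0,8.5],[0,0,0,-3.7,-1,0,8.5]]'
python3 - <<'E'
from h import *
from station import eyes
togo(.545,.274,.22,-79.5)
c=eyes.camera("scene");pickle.dump(c,open("s5.pkl","wb"));cv2.imwrite("pics/s5.png",cv2.resize(c["img"][120:320,140:420],(784,560),interpolation=2)[:,:,::-1])
E
```

```text
time: 12.48
position: [0.4527, -0.2256, 0.1705]
tcp_rot: [0.005, 0.769, -0.639, -0.007]
wrist_force: [1.1, -0.9, 0.2]
opening: 0.0851
time: 13.15
position: [0.4867, 0.0743, 0.2225]
tcp_rot: [-0.003, 0.765, -0.644, 0.004]
wrist_force: [0.9, -0.8, 0.2]
opening: 0.0849
{'t': 13.15, 'pos': [0.4867, 0.0743, 0.2225], 'shift_cm': [-18.69, -9.13, 0.29], 'head': -80.2, 'open': 0.0849, 'turn': [-0.57, -0.14, -0.75]}
```

View pics/s5.png

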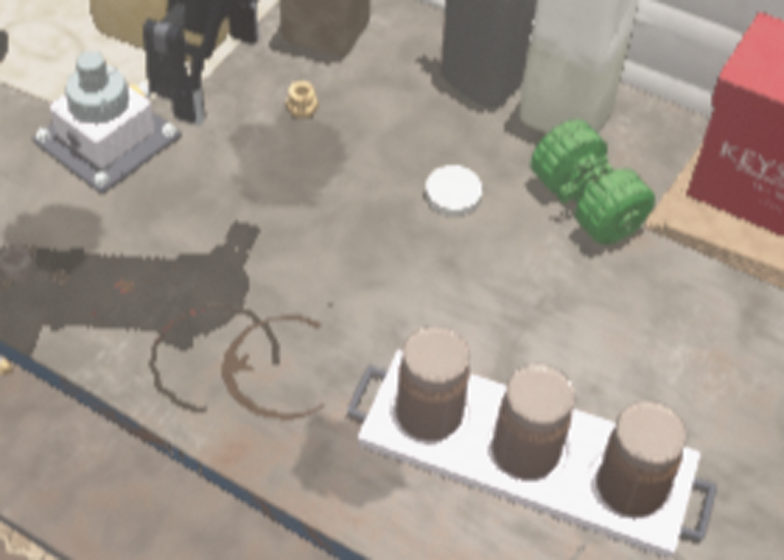

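Three jars in a straight, evenly spaced row, with lids at (436,355), (540,394) and (648,433). The outlet and bystanders are untouched. On to the cap.

```bash
python3 -m jog '[[0,0,0,-3.4,-1.7,0,8.5],[0,0,0,-3.4,-1.7,0,8.5],[0,0,0,-3.4,-1.7,0,8.5],[0,0,0,-3.4,-1.7,0,8.5],[0,0,0,-2.5,-1.2,0,8.5],[0,0,0,-1,-0.5,0,8.5],[0,0,0,0,0,0,8.5]]'
python3 -c "from h import *;togo(.5455,.274,.17,-79.5)"
```

```text
time: 13.78
position: [0.5409, 0.2722, 0.2212]
tcp_rot: [-0.004, 0.768, -0.64, 0.004]
wrist_force: [0.8, -0.5, -0.1]
opening: 0.0848
{'t': 13.78, 'pos': [0.5409, 0.2722, 0.2212], 'shift_cm': [-0.1, -0.42, 5.13], 'head': -79.6, 'open': 0.0848, 'turn': [-0.68, -0.06, -0.08]}
```

```bash
python3 -m jog '[[-0.6,0,0,-0.1,-0.4,1.5,6],[0,0,0,0,0,2,6],[0,0,0,0,0,1,6],[0,0,0,0,0,0,6],[0,0,0,0,0,0,6]]'
python3 - <<'E'
from h import *
from station import ctrl,eyes
togo(.5455,.274,.083,-79.5)
s=ctrl.read_state();c=eyes.camera("wrist");pickle.dump((s,c),open("w6.pkl","wb"));cv2.imwrite("pics/w6.png",c["img"][:,:,::-1])
E
```

```text
time: 14.2
position: [0.5444, 0.2708, 0.1746]
tcp_rot: [0.001, 0.768, -0.64, 0.001]
wrist_force: [0.0, -0.1, 0.5]
opening: 0.06
{'t': 14.2, 'pos': [0.5444, 0.2708, 0.1746], 'shift_cm': [-0.32, -0.17, 9.16], 'head': -79.6, 'open': 0.06, 'turn': [0.03, -0.13, -0.15]}
```

View pics/w6.png

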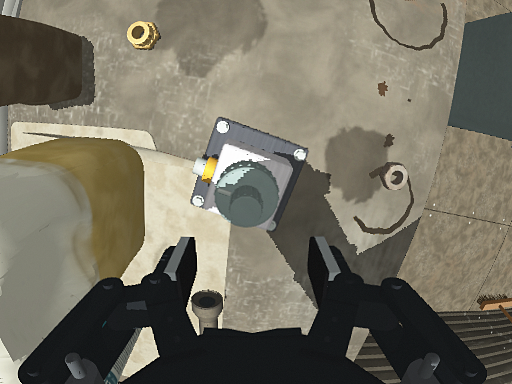

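Knob top is at about (245,208), the four plate bolts at (222,127), (300,155), (198,201) and (272,226), and the pipe stub to the left (+x). I'll work out the axis both ways.

Run:
```python
from h import *
s,c=pickle.load(open("w6.pkl","rb"))
g=c["img"][170:250,200:295].astype(int)
print("knob",wonz(c,s,245,208,.106).round(4))
B=[wonz(c,s,*p,.012) for p in[(222,127),(300,155),(198,201),(272,226)]];print(np.round(B,4).tolist(),np.mean(B,0).round(4))
im=c["img"][165:245,200:300];cv2.imwrite("pics/w6c.png",cv2.resize(im,(800,600),interpolation=2)[:,:,::-1])
```

```text
knob [0.5486 0.2755 0.106 ]
[[0.5832, 0.2283, 0.012], [0.4977, 0.2425, 0.012], [0.597, 0.3131, 0.012], [0.5106, 0.3277, 0.012]] [0.5471 0.2779 0.012 ]
```

View pics/w6c.png

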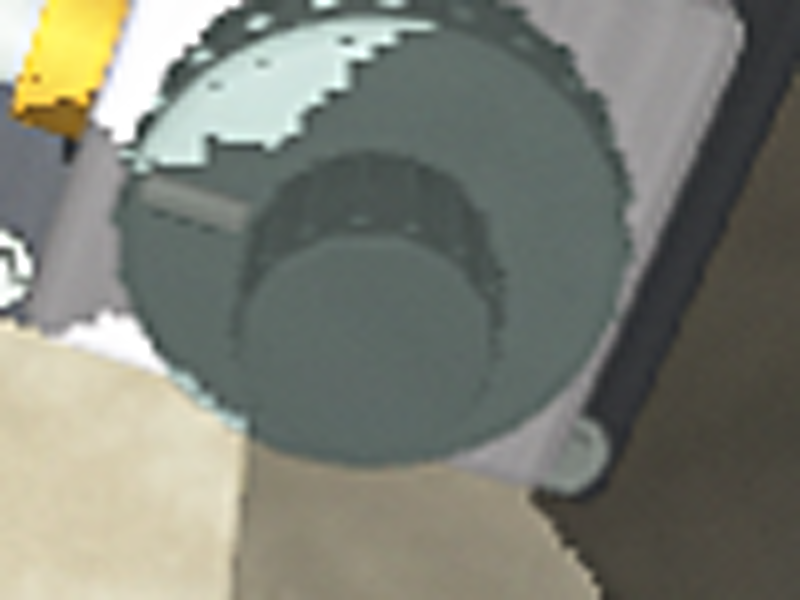

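Crop: the knob top disc spans x 240–497 and y 233–460, the cap disc x 118–632 and y 12–465.

```bash
python3 - <<'E'
from h import *
s,c=pickle.load(open("w6.pkl","rb"))
print("knob",wonz(c,s,246,211.2,.106).round(4),"cap",wonz(c,s,246.6,196.8,.077).round(4))
togo(.5465,.2765,.083,-79.5)
E
python3 -m jog '[[0,0,0,-0.4,-0.3,2.5,6],[0,0,0,0,0,2.5,6],[0,0,0,0,0,1.5,6],[0,0,0,0,0,0,6]]'
python3 -c "from h import *;togo(.5465,.2765,.083,-79.5)"
```

```text
knob [0.5474 0.278  0.106 ] cap [0.5477 0.2763 0.077 ]
{'t': 14.25, 'pos': [0.5444, 0.2707, 0.1747], 'shift_cm': [-0.55, -0.32, 9.17], 'head': -79.7, 'open': 0.06, 'turn': [0.03, -0.12, -0.16]}
time: 14.58
position: [0.5501, 0.2754, 0.1148]
tcp_rot: [-0.005, 0.768, -0.641, 0.002]
wrist_force: [0.3, -1.3, -0.4]
opening: 0.0598
{'t': 14.58, 'pos': [0.5501, 0.2754, 0.1148], 'shift_cm': [-0.16, 0.37, 3.18], 'head': -79.7, 'open': 0.0598, 'turn': [-0.66, 0.19, -0.23]}
```

```bash
python3 -m jog '[[-0.6,0.2,-0.2,-0.2,0.3,1.2,6],[0,0,0,0,0,1,6],[0,0,0,0,0,0,6]]'
python3 -c "from h import *;togo(.547,.2768,.084,-79.5)"
```

```text
time: 14.83
position: [0.5484, 0.2774, 0.095]
tcp_rot: [-0.003, 0.769, -0.64, 0.001]
wrist_force: [-0.3, 0.2, 0.8]
opening: 0.0601
{'t': 14.83, 'pos': [0.5484, 0.2774, 0.095], 'shift_cm': [0.04, 0.16, 1.09], 'head': -79.5, 'open': 0.0601, 'turn': [-0.32, 0.1, -0.02]}
```

```bash
python3 -m jog '[[-0.3,0.1,0,0,0.15,0.6,6],[0,0,0,0,0,0.5,6],[0,0,0,0,0,0,2],[0,0,0,0,0,0,2],[0,0,0,0,0,0,2],[0,0,0,0,0,0,2],[0,0,0,0,0,0,2],[0,0,0,0,0,0,2]]' 50
python3 -c "
from h import *;togo(.547,.2768,.084,-79.5)
from station import ctrl;s=ctrl.read_state();print(s['wrist_force'],s['wrist_torque'])"
```

```text
time: 15.5
position: [0.5481, 0.2781, 0.0853]
tcp_rot: [-0.002, 0.769, -0.639, 0.001]
wrist_force: [-0.3, -0.1, -0.3]
opening: 0.0241
{'t': 15.5, 'pos': [0.5481, 0.2781, 0.0853], 'shift_cm': [0.11, 0.13, 0.12], 'head': -79.5, 'open': 0.0241, 'turn': [-0.22, 0.09, 0.01]}
[-0.34189036 -0.12714075 -0.34661422] [ 0.03072848 -0.08892304  0.01183413]
```

```bash
cat > t.py <<'E'
from h import *
from station import ctrl
togo(.547,.2768,.084,-79.5);s=ctrl.read_state();print(np.round(s['wrist_force'],1),np.round(s['wrist_torque'],3))
E
python3 -m jog '[[0,0,4,0,0,0,2],[0,0,4,0,0,0,2]]';python3 t.py
python3 -m jog '[[0,0,4,0,0,0,2],[0,0,4,0,0,0,2]]';python3 t.py
```

```text
time: 15.67
position: [0.5479, 0.2778, 0.0852]
tcp_rot: [-0.002, 0.721, -0.693, 0.0]
wrist_force: [0.1, -1.0, 0.1]
opening: 0.0245
{'t': 15.67, 'pos': [0.5479, 0.2778, 0.0852], 'shift_cm': [0.1, 0.09, 0.12], 'head': -87.7, 'open': 0.0245, 'turn': [-0.18, 0.08, -8.25]}
[ 0.1 -1.   0.1] [-0.137  0.005  0.025]
time: 15.83
position: [0.5477, 0.2774, 0.0852]
tcp_rot: [0.001, -0.668, 0.744, -0.0]
wrist_force: [0.0, 0.2, -0.9]
opening: 0.0244
{'t': 15.83, 'pos': [0.5477, 0.2774, 0.0852], 'shift_cm': [0.06, 0.06, 0.12], 'head': -96.2, 'open': 0.0244, 'turn': [-0.13, 0.06, -16.66]}
[ 0.   0.2 -0.9] [-0.115  0.049 -0.01 ]
```

It turns freely clockwise seen from above (about 0.29 rad, no moment). As asked, I'll feel the other way too.

```bash
python3 -m jog '[[0,0,-6,0,0,0,2],[0,0,-6,0,0,0,2],[0,0,-4,0,0,0,2]]' ;python3 t.py
python3 -m jog '[[0,0,-4,0,0,0,2],[0,0,-4,0,0,0,2],[0,0,-2,0,0,0,2]]';python3 t.py
```

```text
time: 16.08
position: [0.5475, 0.2776, 0.0852]
tcp_rot: [-0.001, 0.767, -0.641, 0.0]
wrist_force: [0.2, 1.1, -0.9]
opening: 0.0241
{'t': 16.08, 'pos': [0.5475, 0.2776, 0.0852], 'shift_cm': [0.07, 0.06, 0.12], 'head': -79.7, 'open': 0.0241, 'turn': [-0.14, 0.07, -0.24]}
[ 0.2  1.1 -0.9] [ 0.077  0.05  -0.029]
time: 16.33
position: [0.5474, 0.2773, 0.0852]
tcp_rot: [-0.001, 0.822, -0.569, 0.0]
wrist_force: [1.5, -2.1, -0.1]
opening: 0.0237
{'t': 16.33, 'pos': [0.5474, 0.2773, 0.0852], 'shift_cm': [0.03, 0.05, 0.12], 'head': -69.4, 'open': 0.0237, 'turn': [-0.13, 0.09, 10.1]}
[ 1.5 -2.1 -0.1] [-0.513 -0.371 -0.762]
```

Firm stop after about 0.1 rad counter-clockwise (0.76 N m), so clockwise is the way that gives. Turn to its stop.

```bash
python3 -m jog '[[0,0,7,0,0,0,2],[0,0,7,0,0,0,2],[0,0,7,0,0,0,2],[0,0,7,0,0,0,2],[0,0,7,0,0,0,2],[0,0,7,0,0,0,2],[0,0,7,0,0,0,2]]';python3 t.py
python3 -m jog '[[0,0,6,0,0,0,2],[0,0,5,0,0,0,2],[0,0,5,0,0,0,2],[0,0,4,0,0,0,2]]';python3 t.py
```

```text
time: 16.92
position: [0.5479, 0.2765, 0.0853]
tcp_rot: [0.001, -0.503, 0.864, 0.0]
wrist_force: [-0.6, -0.6, 0.1]
opening: 0.0239
{'t': 16.92, 'pos': [0.5479, 0.2765, 0.0853], 'shift_cm': [0.02, 0.1, 0.13], 'head': -119.6, 'open': 0.0239, 'turn': [-0.12, 0.13, -40.12]}
[-0.6 -0.6  0.1] [-0.152 -0.071  0.051]
time: 17.25
position: [0.5479, 0.2758, 0.0853]
tcp_rot: [0.001, -0.336, 0.942, 0.0]
wrist_force: [-0.9, -0.2, -1.3]
opening: 0.0239
{'t': 17.25, 'pos': [0.5479, 0.2758, 0.0853], 'shift_cm': [0.01, 0.13, 0.13], 'head': -140.8, 'open': 0.0239, 'turn': [-0.09, 0.09, -61.28]}
[-0.9 -0.2 -1.3] [-0.108 -0.088  0.021]
```

```bash
python3 -m jog '[[0,0,3,0,0,0,2],[0,0,3,0,0,0,2]]';python3 t.py
python3 -m jog '[[0,0,3,0,0,0,2],[0,0,3,0,0,0,2]]';python3 t.py
```

```text
time: 17.42
position: [0.5478, 0.2755, 0.0853]
tcp_rot: [0.001, -0.283, 0.959, -0.0]
wrist_force: [-1.0, -0.1, -1.6]
opening: 0.0244
{'t': 17.42, 'pos': [0.5478, 0.2755, 0.0853], 'shift_cm': [-0.0, 0.16, 0.13], 'head': -147.1, 'open': 0.0244, 'turn': [-0.09, 0.07, -67.65]}
[-1.  -0.1 -1.6] [-0.133 -0.032 -0.007]
time: 17.58
position: [0.5477, 0.2754, 0.0853]
tcp_rot: [0.001, -0.231, 0.973, -0.0]
wrist_force: [0.4, 0.5, -0.2]
opening: 0.0244
{'t': 17.58, 'pos': [0.5477, 0.2754, 0.0853], 'shift_cm': [-0.0, 0.16, 0.13], 'head': -153.3, 'open': 0.0244, 'turn': [-0.08, 0.04, -73.84]}
[ 0.4  0.5 -0.2] [ 0.182 -0.124 -0.117]
```

```bash
python3 -m jog '[[0,0,2,0,0,0,2],[0,0,2,0,0,0,2]]';python3 t.py
python3 -m jog '[[0,0,2,0,0,0,2],[0,0,2,0,0,0,2]]' | tail -2;python3 t.py
```

```text
time: 17.75
position: [0.5477, 0.2754, 0.0853]
tcp_rot: [0.001, -0.195, 0.981, -0.0]
wrist_force: [0.1, 0.7, -2.0]
opening: 0.0245
{'t': 17.75, 'pos': [0.5477, 0.2754, 0.0853], 'shift_cm': [0.01, 0.16, 0.13], 'head': -157.5, 'open': 0.0245, 'turn': [-0.1, 0.04, -77.98]}
[ 0.1  0.7 -2. ] [0.046 0.024 0.589]
wrist_force: [-4.9, -0.2, 2.9]
opening: 0.0244
{'t': 17.92, 'pos': [0.5472, 0.2752, 0.0853], 'shift_cm': [-0.03, 0.15, 0.13], 'head': -161.4, 'open': 0.0244, 'turn': [-0.1, -0.07, -81.89]}
[-4.9 -0.2  2.9] [-0.219  1.55   0.181]
```

Stop felt (0.59 N m, then slip at about 88° in all). Lift straight up.

```bash
python3 -m jog '[[0,0,-0.5,0,0,-0.4,2],[0,0,0,0,0,-0.6,2],[0,0,0,0,0,-0.8,2]]' 60;python3 t.py
```

```text
time: 18.17
position: [0.5453, 0.2747, 0.1012]
tcp_rot: [-0.002, -0.166, 0.986, -0.002]
wrist_force: [-0.2, 1.7, -3.0]
opening: 0.0241
{'t': 18.17, 'pos': [0.5453, 0.2747, 0.1012], 'shift_cm': [-0.24, 0.15, 1.72], 'head': -160.9, 'open': 0.0241, 'turn': [0.11, -0.35, -81.35]}
[-0.2  1.7 -3. ] [0.627 0.093 0.026]
```

```bash
python3 -m jog '[[0,0.2,0,-0.2,0,-0.8,2],[0,0,0,0,0,-1.2,2],[0,0,0,0,0,-1.6,2],[0,0,0,0,0,-1.6,2],[0,0,0,0,0,-1.4,2],[0,0,0,0,0,-1,2],[0,0,0,0,0,-0.5,2]]'
python3 -c "from h import *;togo(.5477,.276,.1853,-161)"
```

```text
time: 18.75
position: [0.5494, 0.2753, 0.1929]
tcp_rot: [-0.003, -0.167, 0.986, -0.002]
wrist_force: [0.7, -0.3, -2.3]
opening: 0.0239
{'t': 18.75, 'pos': [0.5494, 0.2753, 0.1929], 'shift_cm': [0.13, 0.12, 0.76], 'head': -160.7, 'open': 0.0239, 'turn': [-0.14, -0.34, 0.26]}
```

```bash
python3 -m jog '[[0,-0.2,0,0.1,0.1,0.7,2],[0,0,0,0,0,0,2],[0,0,0,0,0,0,2],[0,0,0,0,0,0,2]]'
python3 - <<'E'
from h import *
from station import ctrl,eyes
togo(.5477,.276,.1853,-161)
a=eyes.camera("scene")["img"][110:320,140:420];b=eyes.camera("side")["img"][130:330,150:350]
cv2.imwrite("pics/f.png",np.hstack([cv2.resize(a,(480,360),interpolation=2),cv2.resize(b,(320,360),interpolation=2)])[:,:,::-1])
s=ctrl.read_state();print(s["time"],np.abs(s["joint_velocities"]).max(),s["wrist_force"])
E
```

```text
time: 19.08
position: [0.5482, 0.2757, 0.1872]
tcp_rot: [0.0, -0.167, 0.986, -0.001]
wrist_force: [0.1, -0.1, -2.1]
opening: 0.0239
{'t': 19.08, 'pos': [0.5482, 0.2757, 0.1872], 'shift_cm': [0.04, 0.04, 0.19], 'head': -160.8, 'open': 0.0239, 'turn': [-0.07, 0.01, 0.25]}
19.1833 0.005315135635251102 [ 0.4370923  -0.34024775 -2.29778079]
```

View pics/f.png

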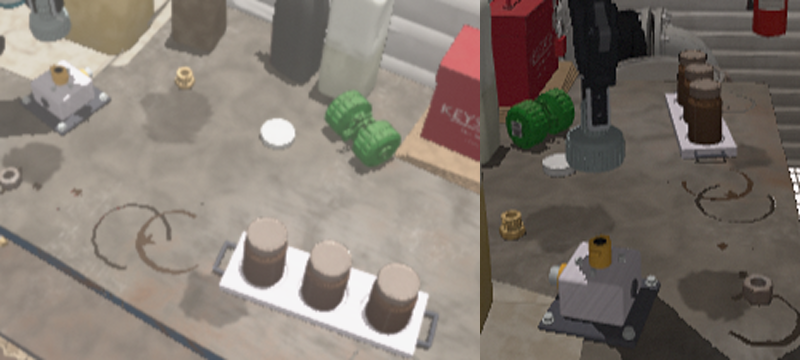

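The cap hangs in the gripper above the bare brass spigot at (600,250), the three jars stand in line, the bystanders are unmoved and the arm is still. Handing in.

```bash
python3 -c "
from station import ctrl
print(ctrl.job_done())"
```

```text
the job is handed in; nothing more can be done
None
```

I finished the job and handed it in at about 19 s of the 67 s allowed; no verdict was given.

- **Jars:** both loose jars stand upright in the two empty recesses. Each touched down at recess-floor height, within about 1 mm. The last pictures show the three jars in one straight, even row, with the jar already in the tray and the other things where they were.
- **Cap:** I tried it both ways. Counter-clockwise seen from above, it met a firm stop after about 0.1 rad (0.76 N m). Clockwise it gave, until it reached its stop (0.59 N m). It then lifted off freely.
- **End state:** the cap is held still, with the tool about 10.2 cm above its gripping height and the wrist carrying about 2.2 N, roughly the cap's weight. The side picture shows the bare brass spigot below it.

**Disagreements:** the gripper opening read about 2 mm less than the given jar and knob diameters each time. Small drifts after moves were corrected before each grasp and placing. No check failed.

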